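# Hold a stand's crossbar against its post while the glue sets

### The job

I am gluing a small wooden stand for a wreath and need a third hand. Pick up the long bar, gripping it lightly because the soft wood dents (a squeeze of 15 N is plenty, 30 N is too much), lay it flat on the jig's bed along the two pencil lines, centred on the upright post, and push its end squarely against the post until the sprung post has gone back about half its travel (about 8 N), never all the way. Keep the bar in the gripper and that push steady for at least 3 s, and finish still holding it there; leave the tape roll, the offcut and the jar where they are.

Things in the scene. Friction and masses are not known exactly. Their poses are not given: they have to be found in the camera images.
- bar_mid (a point): centre (half-way up) of the loose crossbar: a plain straight bar of pale soft wood, 160 x 28 x 40 mm (length x width x height), about 60 g, standing on its 28 mm face on the table. x along its length, y across its 28 mm width, z up. Both ends are alike. It is the only long loose bar.
- lane (a point): on the upper face of the jig's bed, midway between the pencil lines, 80 mm from the untouched post: a bar just touching the post has its centre 20 mm above here. z up; y along the lines, away from the post (push towards -y); x across. The bed is plywood, 140 x 300 mm, fixed, its upper face 15 mm above the table. The lines are 32 mm apart.
- post_face (a point): on the front face of the upright post, mid-width, 20 mm above the bed; it moves with the post. The post is of pale wood, 40 mm wide, its top 90 mm above the bed, guided so that it only slides along the lines; behind it are a coil spring and a wooden block. Axes as those of lane: y points from the face to where the bar comes from.
- post (a joint): how far the post is pushed back (m): 0 untouched, 0.026 fully back against its end. The spring pushes back with 0.6 N per mm from zero, so half-way, 0.013, is about 8 N.
- bar: the same bar; origin at the centre of its underside, axes as bar_mid
- jig: the fixed jig; origin on the table under the centre line, 30 mm nearer the post than lane; axes as lane
- tape: paper tape roll lying flat, 90 mm across, 25 mm high, loose; leave alone. Origin under its centre
- offcut: short wood offcut, 55 x 30 x 30 mm, loose; leave alone. Origin under its centre
- jar: small glass jar, 60 mm across, 75 mm high, loose; leave alone. Origin under its centre
Things that resemble listed ones, but are neither listed nor needed, are in the scene too. Of the things shaped like the bar, the wooden one is meant.

How it is judged:
By the outcome, as a careful person would: the job done as asked, in the order asked, and still so for the second after the job is handed in, while the arm keeps its last pose, push and grip.
It also fails if it takes over 48 s, if anything falls off the work surface, if the arm or the gripper's body presses on something with over 40 N, if the wrist force passes 120 N, or if a joint passes its speed limit or range.

### The arm

A 6-joint arm with a two-finger parallel gripper is mounted at the origin on the work surface. World frame = base frame: x ahead of the robot, y to its left, z up, the work surface at z = 0. Lengths are in m, angles in rad, forces in N, time in s.
With the tool pointing down it reaches from about 0.35 to 0.975 m from the base axis. Payload 4.9 kg.
Tool frame: the origin (TCP) lies midway between the tips of the shut fingers; the grasp point (between the pads) lies 19 mm behind it; z points along the fingers, x is the direction in which the jaws open and shut, and the axes are right-handed (so a half turn about z gives the same grasp; the last joint's range is limited). The gripper opens to 85 mm and grips with 20 to 120 N. Pads are 22 mm wide; open, the fingers measure 114 mm over their backs; the gripper's body (76 mm by 85 mm) begins 54 mm behind the grasp point. The pads swing forward as they close: fully open they stand 13 mm farther back than shut.
Start: joints at [-1.293, 0.053, 1.613, -0, 1.476, -0.119], TCP at [0.242, -0.576, 0.2] pointing down, gripper open.
Joint ranges: [-3.01, 3.01], [-1.01, 2.22], [0.06, 2.58], [-1.02, 4.17], [0.09, 2.62], [-3.14, 3.14]. Speed limits (rad/s): [2.57, 2.57, 3.14, 3.14, 3.14, 3.14].

### API

Orientations are given as a rotation vector (axis times angle).
In Python, from station import ctrl gives the robot as it stands.
- The arm moves only by the tool step_arm, never from a script. Its argument "increments" is text: rows parted by semicolons, each of 6 numbers parted by spaces: the shift along the tool's x, y, z as a fraction of full scale, then the turn, a rotation vector about the tool's x, y, z as a fraction of full scale. In form: x y z rx ry rz; .... A call has 1 to 12 rows; each row shifts and turns the commanded pose from where the row before left it, along the tool's axes as they then stand; what a row does not reach is not made up. Full scale, the value 1, is 0.025 m for a shift and 0.1 rad for a turn. A row lasts 1/12 s, in which the tool goes at most 41.7 mm and 7.16 degrees, less where a joint would pass 70% of its speed; a pose out of reach is approached as far as the arm can. A call with a number of a shift or a turn outside -1 to 1 is refused whole. A call with a gripper value outside its range is refused whole. "fingers" is the opening, from -1 (shut) to 1 (fully open), so that 0 is half open, set as the call begins (left out, the last holds). The fingers move at their own pace and stop on an object; "newtons" is the grip in N (left out, the last holds). Time passes only in rows, so rows that do not move let the fingers close. It gives the time, the measured TCP pose, the force and the opening at its end, in the units of the state.
- ctrl.get_obs(): the state, without advancing time (a new reading comes with each control period).
- ctrl.get_image(name): name is "scene" or "top"; returns a dict with "pixels" (480x640x3 uint8, red, green, blue), "intrinsics" (3x3 intrinsics, pixels), "eye" and "orientation" of the camera in the world. Camera axes: x right, y down, z forward; pixel columns grow to the right and rows downward; lengths in m; the calibration is good to about 2 mm. A picture is of the moment at which its call begins. There is no depth.
- ctrl.finish_job(): hands the job in, once; it reports no verdict.
The state is a dict: "t": time; "q": joint angles; "dq": joint speeds; "effort": joint torques, N m; "tool_pos": TCP position; "tool_rot": TCP orientation; "contact_force": force on the tool from outside, world axes, zero at the start; "wrist_torque": the same for the moment, N m; "opening": finger opening in m.
Only numpy, scipy, OpenCV 4.12 (cv2) and the standard library are available. Lean on these libraries where they do the work, as an engineer would, in place of code of your own. Each camera call takes 0.05 s, during which the arm holds its last target.

## Working session

There is one attempt and no reset: what is moved stays moved. The work goes in short steps, Python scripts to look and compute and a tool call to move; the robot and the scene stay as the last step left them, time stands still between calls to the robot, and variables do not carry over. Pictures are saved under pics/ and viewed, and the job is handed in when it is done.

Besides the shell and the picture viewer there is one more tool, called after "Emit:" as a command line: name --argument value ..., lists and objects as JSON in quotes. step_arm: Moves the arm, as the interface text tells. Shift numbers are shares of 0.025 m and turn numbers shares of 0.1 rad, none past 1 either way. Its arguments: {"type":"object","properties":{"increments":{"type":"string"},"fingers":{"type":"number"},"newtons":{"type":"number"}},"required":["increments"]}

```bash
ls; mkdir -p pics
python3 - <<'E'
from station import ctrl
import cv2,numpy as np
o=ctrl.get_obs()
for k,v in o.items(): print(k,np.round(v,4))
for n in("scene","top"):
    im=ctrl.get_image(n); cv2.imwrite(f"pics/{n}0.png",im["pixels"][:,:,::-1])
    print(n,im["intrinsics"],im["eye"],im["orientation"])
    np.savez(f"pics/{n}.npz",**{k:np.array(im[k]) for k in("intrinsics","eye","orientation")})
E
```

```text
pics
t 0.0
q [-1.293   0.0534  1.6143 -0.      1.476  -0.119 ]
dq [ 0.0001  0.0011  0.0005  0.0003 -0.0003  0.0012]
effort [-3.00000e-04 -3.93678e+01 -3.70174e+01 -1.00000e-04  6.90000e-03
 -0.00000e+00]
tool_pos [ 0.2413 -0.5758  0.1987]
tool_rot [-2.6146e+00  1.7393e+00  2.5000e-03]
contact_force [-0.2866 -0.3795  1.0543]
wrist_torque [-0.0061 -0.0249 -0.0242]
opening 0.0854
scene [[440.61334118   0.         322.57597183]
 [  0.         440.61334118 242.87134373]
 [  0.           0.           1.        ]] [1.28721737e+00 3.63016568e-04 6.36698385e-01] [-1.64316673 -1.7828839   0.81685848]
top [[443.93146595   0.         325.20476932]
 [  0.         443.93146595 238.90097369]
 [  0.           0.           1.        ]] [ 0.56020752 -0.07505932  0.98863057] [-2.17677901  2.21463452 -0.06711661]
```

View pics/scene0.png

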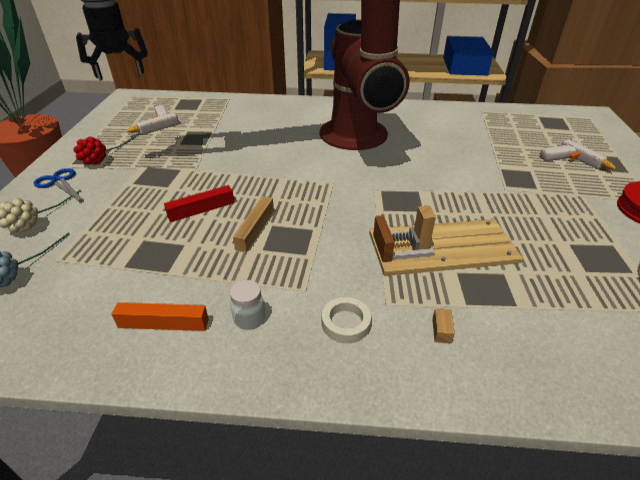

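View pics/top0.png

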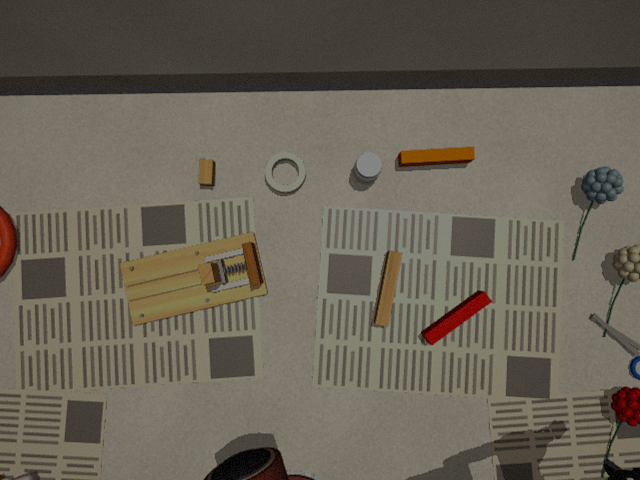

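Candidates for the bar, in top-view pixels:
- Pale wooden bar at (388,288).
- Red bar at (456,317).
- Orange bar at (436,157).
- Offcut at (206,172), which is short.

I choose the wooden one at (388,288), seen at (255,223) in the scene view. Next I check it and the jig in enlarged crops.

Run:
```python
import cv2,numpy as np
t=cv2.imread("pics/top0.png");s=cv2.imread("pics/scene0.png")
def crop(im,x,y,w,h,k,n): 
    c=cv2.resize(im[y:y+h,x:x+w],None,fx=k,fy=k,interpolation=cv2.INTER_CUBIC)
    cv2.imwrite(n,c)
crop(t,350,235,100,100,6,"pics/c_tbar.png")
crop(s,220,185,75,75,8,"pics/c_sbar.png")
crop(t,115,225,160,110,5,"pics/c_tjig.png")
crop(s,365,195,160,85,5,"pics/c_sjig.png")
```

```text
(no output)
```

View pics/c_tbar.png

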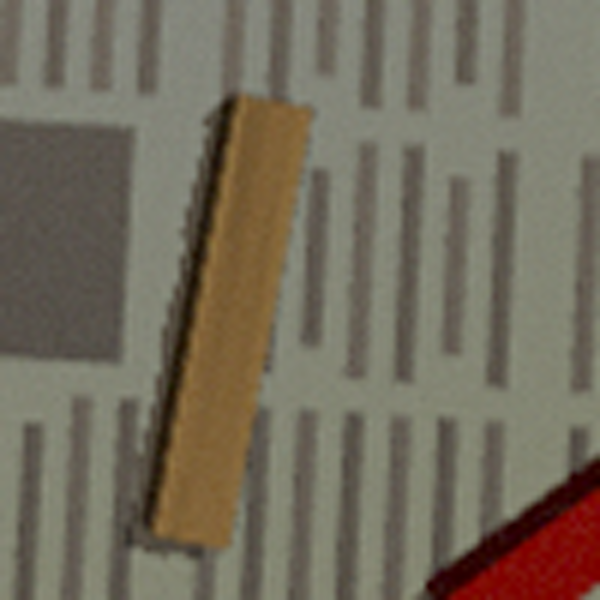

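View pics/c_sbar.png

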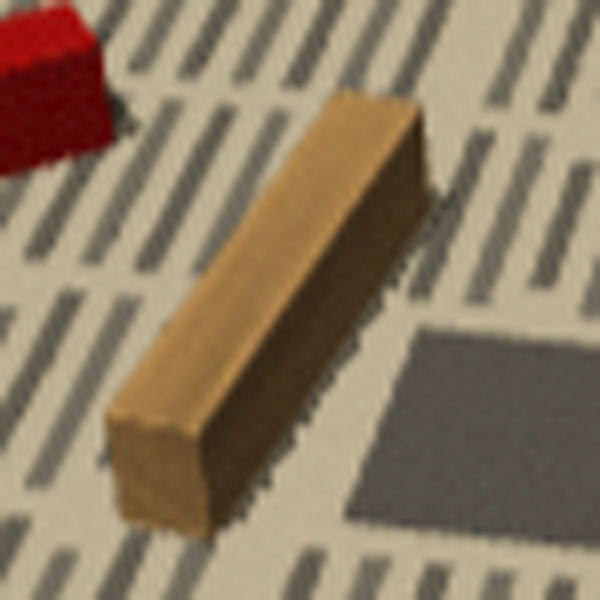

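View pics/c_tjig.png

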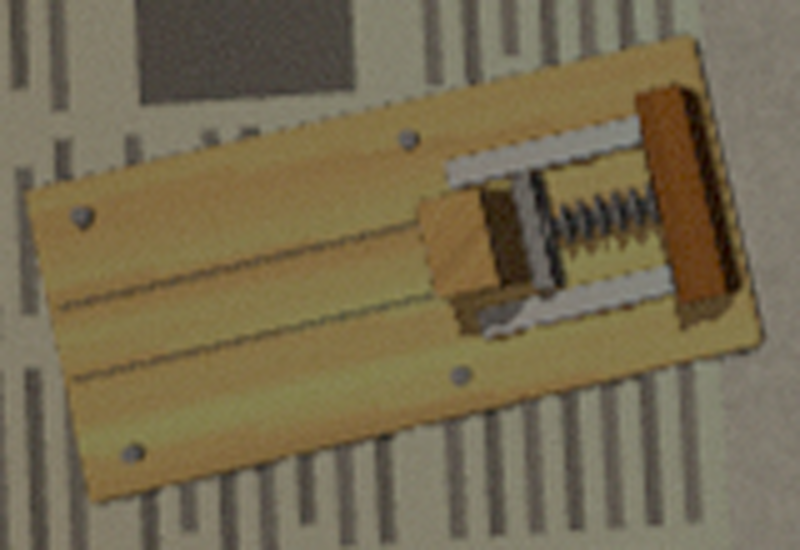

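View pics/c_sjig.png

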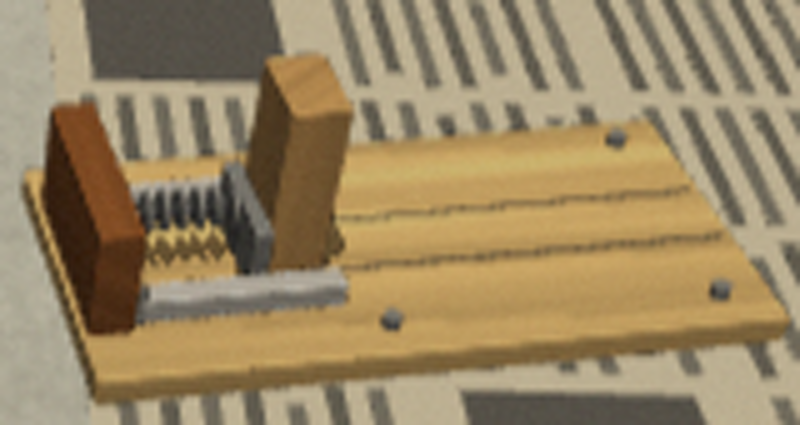

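The close crops confirm it: a plain pale wooden bar, its top face at crop corners (238,95) to (230,548) in the top view. The jig's lines run to the left of the post in the top view. Next I triangulate.

```bash
cat > h.py <<'E'
import numpy as np,cv2
from scipy.spatial.transform import Rotation as R
cam={n:dict(np.load(f"pics/{n}.npz")) for n in("scene","top")}
def P(n):
    c=cam[n];Rm=R.from_rotvec(c["orientation"]).as_matrix().T
    return c["intrinsics"]@np.c_[Rm,-Rm@c["eye"]]
def tri(a,b): # scene px, top px
    X=cv2.triangulatePoints(P("scene"),P("top"),np.float64(a).reshape(2,1),np.float64(b).reshape(2,1)).ravel();X=X[:3]/X[3]
    e=[]
    for n,p in(("scene",a),("top",b)):
        q=P(n)@np.r_[X,1];e.append(np.hypot(*(q[:2]/q[2]-p)))
    return X,e
def ray(n,p,z):
    c=cam[n];d=R.from_rotvec(c["orientation"]).as_matrix()@np.linalg.inv(c["intrinsics"])@np.r_[p,1]
    return c["eye"]+d*(z-c["eye"][2])/d[2]
def proj(n,X):
    q=P(n)@np.r_[X,1];return q[:2]/q[2]
def u(p,off,k): return np.array(off)+(np.array(p)+.5)/k-.5
E
python3 - <<'E'
from h import *
np.set_printoptions(precision=4,suppress=True)
tb=lambda p:u(p,(350,235),6); sb=lambda p:u(p,(220,185),8); tj=lambda p:u(p,(115,225),5); sj=lambda p:u(p,(365,195),5)
print("bar")
T=[(238,95),(312,108),(230,548),(152,535)]
# top view: image right = -y world?, scene: which corner is which
for p in T: print(ray("top",tb(p),.04))
for p in [(342,92),(418,103),(197,430),(110,415)]: print(" s",ray("scene",sb(p),.04))
print("bed z=.015")
for p in [(30,188),(695,38),(762,345),(95,500)]: print(ray("top",tj(p),.015))
for p in [(650,120),(25,175),(100,385),(790,325)]: print(" s",ray("scene",sj(p),.015))
print("lines top")
for p in [(62,305),(418,225),(77,378),(432,296)]: print(ray("top",tj(p),.015))
print("lines scene")
for p in [(688,190),(340,220),(720,237),(345,268)]: print(ray("scene",sj(p),.015))
print("post z=.105")
for p in [(418,200),(482,188),(498,290),(434,297)]: print(ray("top",tj(p),.105))
for p in [(325,55),(268,62),(292,118),(350,110)]: print(" s",ray("scene",sj(p),.105))
E
```

```text
bar
[ 0.5861 -0.2172  0.04  ]
[ 0.581  -0.2435  0.04  ]
[ 0.4262 -0.2103  0.04  ]
[ 0.4312 -0.1828  0.04  ]
 s [ 0.4278 -0.2066  0.04  ]
 s [ 0.4315 -0.1831  0.04  ]
 s [ 0.5867 -0.216   0.04  ]
 s [ 0.5826 -0.2403  0.04  ]
bed z=.015
[0.5711 0.3671 0.015 ]
[0.6319 0.0762 0.015 ]
[0.4972 0.0482 0.015 ]
[0.4354 0.3379 0.015 ]
 s [0.4355 0.3423 0.015 ]
 s [0.5025 0.0503 0.015 ]
 s [0.6366 0.0802 0.015 ]
 s [0.5755 0.3698 0.015 ]
lines top
[0.5199 0.3528 0.015 ]
[0.552  0.1978 0.015 ]
[0.4882 0.3461 0.015 ]
[0.521  0.1918 0.015 ]
lines scene
[0.4872 0.348  0.015 ]
[0.5222 0.1891 0.015 ]
[0.5195 0.3544 0.015 ]
[0.5548 0.1876 0.015 ]
post z=.105
[0.5627 0.1726 0.105 ]
[0.567  0.1472 0.105 ]
[0.5265 0.141  0.105 ]
[0.5242 0.1663 0.105 ]
 s [0.5251 0.1675 0.105 ]
 s [0.5322 0.1435 0.105 ]
 s [0.5701 0.1497 0.105 ]
 s [0.5627 0.1735 0.105 ]
```

```bash
cat >> h.py <<'E'
def plan(tgt,yaw,at_yaw=None):
    """print totals in units: turn rz; shift along tool axes (at current yaw and at yaw given)"""
    from station import ctrl
    o=ctrl.get_obs();r=R.from_rotvec(o["tool_rot"]);M=r.as_matrix();p=np.array(o["tool_pos"])
    cy=np.arctan2(M[1,0],M[0,0]);T=np.array([[np.cos(yaw),np.sin(yaw),0],[np.sin(yaw),-np.cos(yaw),0],[0,0,-1]]).T
    T=np.array([[np.cos(yaw),np.sin(yaw),0],[np.sin(yaw),-np.cos(yaw),0],[0,0,-1.]]).T
    d=np.array(tgt)-p
    print("t",round(o["t"],2),"pos",p.round(4),"yaw",cy.round(4),"tilt",M[:,2].round(4),"F",np.round(o["contact_force"],1),"open",round(o["opening"],4))
    print("turn units (tool axes)",((r.inv()*R.from_matrix(T)).as_rotvec()/.1).round(3),"shift units after turn",(T.T@d/.025).round(3),"| with present axes",(M.T@d/.025).round(3))
E
python3 -c "
from h import *
plan([.5066,-.2125,.12],-1.784)"
```

```text
t 0.1 pos [ 0.2414 -0.5758  0.1988] yaw -1.174 tilt [-5.0e-04  1.8e-03 -1.0e+00] F [-0.2  0.3 -0.3] open 0.0853
turn units (tool axes) [4.0e-03 1.9e-02 6.1e+00] shift units after turn [-16.448  -7.294   3.151] | with present axes [ -9.297 -15.401   3.172]
```

Emit:
step_arm --increments "0 0 0 0 0 0.87;0 0 0 0 0 0.87;0 0 0 0 0 0.87;0 0 0 0 0 0.87;0 0 0 0 0 0.87;0 0 0 0 0 0.87;0 0 0 0 0 0.87;0 0 0 0 0 0" --fingers 1 --newtons 20

```text
t: 0.77
tool_pos: [0.2414, -0.5761, 0.1992]
tool_rot: [-1.972, 2.445, 0.002]
contact_force: [0.2, -0.4, -0.2]
opening: 0.0852
```

```bash
python3 -c "
from h import *
plan([.5066,-.2125,.12],-1.784)"
```

```text
t 0.77 pos [ 0.2414 -0.5761  0.1992] yaw -1.7844 tilt [-3.0e-04  1.1e-03 -1.0e+00] F [ 0.2 -0.4 -0.2] open 0.0852
turn units (tool axes) [ 0.005  0.01  -0.004] shift units after turn [-16.458  -7.29    3.168] | with present axes [-16.457  -7.285   3.181]
```

Emit:
step_arm --increments "-0.82 -0.36 0 0 0 0;-0.82 -0.36 0 0 0 0;-0.82 -0.36 0 0 0 0;-0.82 -0.36 0 0 0 0;-0.82 -0.36 0 0 0 0;-0.82 -0.36 0 0 0 0;-0.82 -0.36 0 0 0 0;-0.82 -0.36 0 0 0 0;-0.82 -0.36 0 0 0 0;-0.82 -0.36 0 0 0 0"

```text
t: 1.6
tool_pos: [0.3731, -0.3938, 0.1996]
tool_rot: [-1.977, 2.442, 0.001]
contact_force: [0.5, -0.0, -0.3]
opening: 0.0851
```

Emit:
step_arm --increments "-0.82 -0.36 0.3 0 0 0;-0.82 -0.36 0.3 0 0 0;-0.82 -0.36 0.3 0 0 0;-0.82 -0.36 0.3 0 0 0;-0.82 -0.36 0.3 0 0 0;-0.82 -0.36 0.3 0 0 0;-0.82 -0.36 0.3 0 0 0;-0.82 -0.36 0.3 0 0 0;-0.82 -0.36 0.3 0 0 0;-0.82 -0.36 0.3 0 0 0;0 0 0 0 0 0;0 0 0 0 0 0"

```text
t: 2.6
tool_pos: [0.5036, -0.2126, 0.124]
tool_rot: [1.978, -2.44, -0.003]
contact_force: [0.1, 0.2, 0.0]
opening: 0.0853
```

```bash
python3 -c "
from h import *
plan([.5066,-.2125,.01],-1.784)
from station import ctrl
for n in ('scene','top'):
    im=ctrl.get_image(n)['pixels'][:,:,::-1]; cv2.imwrite(f'pics/{n}1.png',im)
a=cv2.imread('pics/scene1.png')[120:280,180:340];b=cv2.imread('pics/top1.png')[210:370,310:470]
cv2.imwrite('pics/pair1.png',cv2.resize(np.hstack([a,b]),None,fx=2.5,fy=2.5,interpolation=2))"
```

```text
t 2.6 pos [ 0.5036 -0.2126  0.124 ] yaw -1.7793 tilt [-1.8e-03  6.0e-04 -1.0e+00] F [0.1 0.2 0. ] open 0.0853
turn units (tool axes) [0.019 0.002 0.047] shift units after turn [-0.029 -0.118  4.559] | with present axes [-0.027 -0.127  4.559]
```

View pics/pair1.png

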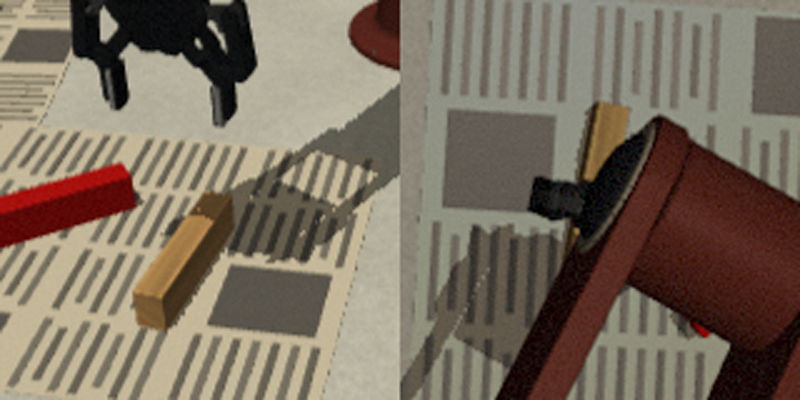

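The scene crop shows the open fingers at (110,95) and (220,110), straddling the wooden bar at (185,265). The red bar is clear of them, so I descend.

Emit:
step_arm --increments "0 -0.12 0.76 0 0 0.05;0 0 0.76 0 0 0;0 0 0.76 0 0 0;0 0 0.76 0 0 0;0 0 0.7 0 0 0;0 0 0.5 0 0 0;0 0 0.3 0 0 0;0 0 0 0 0 0;0 0 0 0 0 0"

```text
t: 3.45
tool_pos: [0.5069, -0.2147, 0.0118]
tool_rot: [-1.967, 2.449, -0.001]
contact_force: [0.4, -0.9, -0.1]
opening: 0.0856
```

```bash
python3 -c "
from h import *
plan([.5066,-.2125,.01],-1.784)
from station import ctrl
im=ctrl.get_image('scene')['pixels'][:,:,::-1]
cv2.imwrite('pics/s2.png',cv2.resize(im[120:280,160:340],None,fx=4,fy=3.7,interpolation=2))"
```

```text
t 3.45 pos [ 0.5069 -0.2147  0.0118] yaw -1.7884 tilt [ 3.e-04 -2.e-04 -1.e+00] F [ 0.4 -0.9 -0.1] open 0.0856
turn units (tool axes) [-0.003 -0.002 -0.044] shift units after turn [-0.084  0.03   0.072] | with present axes [-0.084  0.03   0.072]
```

View pics/s2.png

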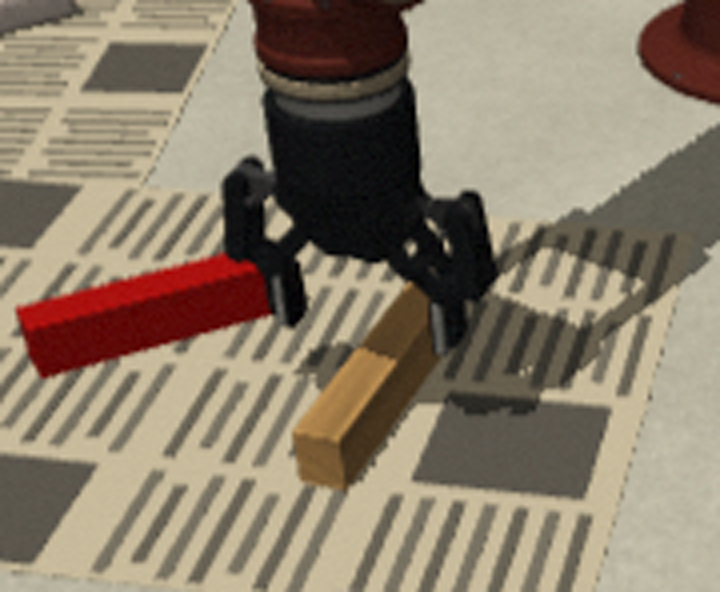

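The fingers, at (285,300) and (450,325), straddle the bar at mid-length and are clear of the red one. I close at 20 N, the gripper's minimum.

Emit:
step_arm --increments "-0.08 0 0.07 0 0 -0.04;0 0 0 0 0 0;0 0 0 0 0 0;0 0 0 0 0 0;0 0 0 0 0 0;0 0 0 0 0 0;0 0 0 0 0 0;0 0 0 0 0 0;0 0 0 0 0 0;0 0 0 0 0 0" --fingers -1 --newtons 20

```text
t: 4.33
tool_pos: [0.5072, -0.2122, 0.0097]
tool_rot: [-1.972, 2.445, 0.0]
contact_force: [0.1, -1.0, 0.3]
opening: -0.0002
```

Emit:
step_arm --increments "0 0 0 0 0 0;0 0 0 0 0 0;0 0 -0.2 0 0 0;0 0 -0.4 0 0 0;0 0 -0.6 0 0 0;0 0 -0.8 0 0 0;0 0 -0.8 0 0 0;0 0 -0.8 0 0 0;0 0 -0.8 0 0 0;0 0 -0.8 0 0 0;0 0 -0.4 0 0 0;0 0 0 0 0 0"

```text
t: 5.33
tool_pos: [0.5091, -0.2133, 0.1539]
tool_rot: [-1.971, 2.443, -0.01]
contact_force: [0.8, -0.6, 0.1]
opening: -0.0003
```

```bash
python3 -c "
from h import *
plan([.5066,-.2125,.15],.209)
from station import ctrl
im=ctrl.get_image('scene')['pixels'][:,:,::-1]
cv2.imwrite('pics/s3.png',cv2.resize(im[60:240,160:360],None,fx=4,fy=3.3,interpolation=2))"
```

```text
t 5.33 pos [ 0.5091 -0.2133  0.1539] yaw -1.7839 tilt [ 0.006  -0.0035 -1.    ] F [ 0.8 -0.6  0.1] open -0.0003
turn units (tool axes) [ -0.021  -0.08  -19.929] shift units after turn [-0.093 -0.053  0.156] | with present axes [-0.011  0.108  0.155]
```

View pics/s3.png

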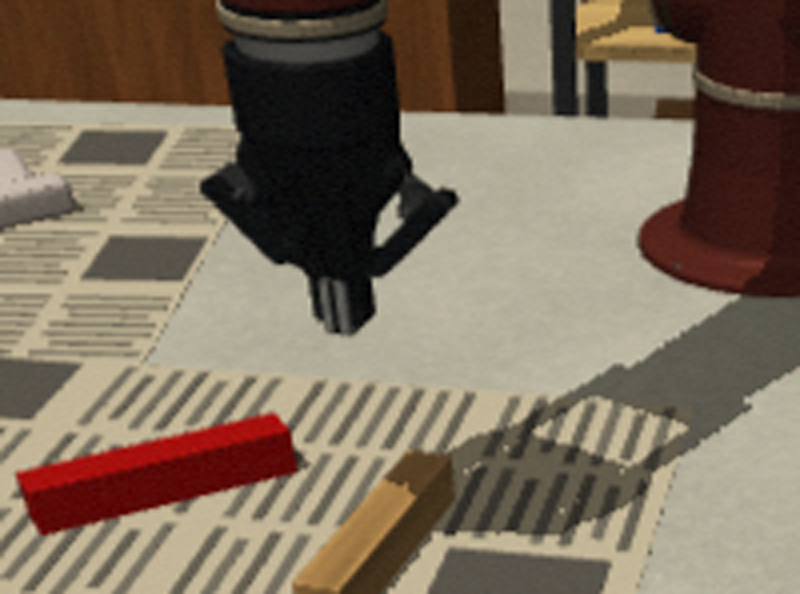

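The opening reads 0 and the picture shows the gripper at (340,320), empty above the far end of the bar. The grasp missed. I check where the TCP projects against where the fingers appear.

Run:
```python
from h import *
from station import ctrl
o=ctrl.get_obs();print(o["q"],o["tool_pos"])
for n in("scene","top"):
    im=ctrl.get_image(n)
    print(n,np.round(im["eye"]-cam[n]["eye"],5),np.round(im["orientation"]-cam[n]["orientation"],5))
    print(" tcp px",proj(n,o["tool_pos"])," bar px",proj(n,[.5066,-.2125,.02])," base",proj(n,[0,0,0]))
    cv2.imwrite(f"pics/{n}4.png",im["pixels"][:,:,::-1])
```

```text
[-5.31582632e-01 -9.22862718e-02  1.83757672e+00 -4.25815998e-05
  1.39277554e+00  1.25233474e+00] [ 0.50810987 -0.21272826  0.15155599]
scene [0. 0. 0.] [0. 0. 0.]
 tcp px [248.02704271 173.18903299]  bar px [254.1570439 222.7301413]  base [352.75850873 133.34842161]
top [0. 0. 0.] [0. 0. 0.]
 tcp px [396.78448043 290.17877621]  bar px [386.65574278 287.27063891]  base [292.59368325 524.92768379]
```

View pics/scene4.png

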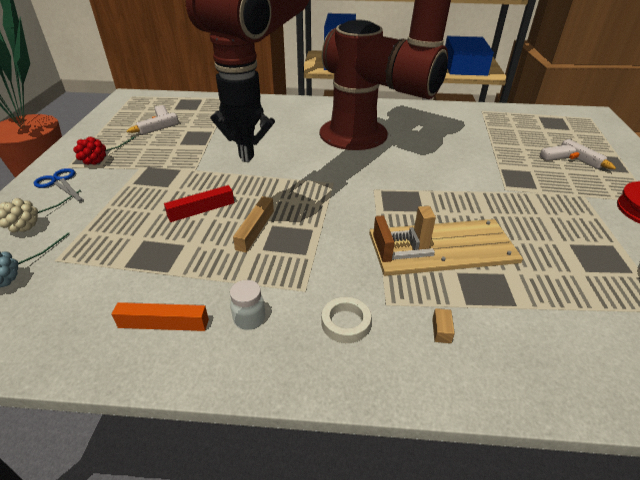

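View pics/top4.png

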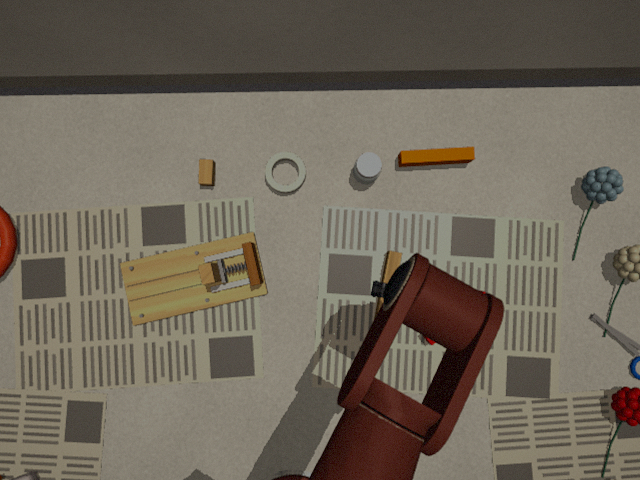

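Run:
```python
from h import *
np.set_printoptions(precision=4,suppress=True)
for z in(.1516,.165,.18,.2): print(z,ray("scene",(246,159),z))
print("start tcp px",proj("scene",[.2413,-.5758,.1987]), proj("scene",[.2413,-.5758,.1987+.013]))
s=cv2.imread("pics/scene0.png")[0:110,50:180]; s4=cv2.imread("pics/scene4.png")[60:170,180:310]
cv2.imwrite("pics/c5.png",cv2.resize(np.hstack([s,s4]),None,fx=3,fy=3,interpolation=2))
t=cv2.imread("pics/top4.png")[230:340,340:470];cv2.imwrite("pics/c5t.png",cv2.resize(t,None,fx=5,fy=5,interpolation=2))
```

```text
0.1516 [ 0.4507 -0.2292  0.1516]
0.165 [ 0.4738 -0.2229  0.165 ]
0.18 [ 0.4996 -0.2158  0.18  ]
0.2 [ 0.5341 -0.2063  0.2   ]
start tcp px [125.6399  94.5385] [124.1733  89.4431]
```

View pics/c5.png

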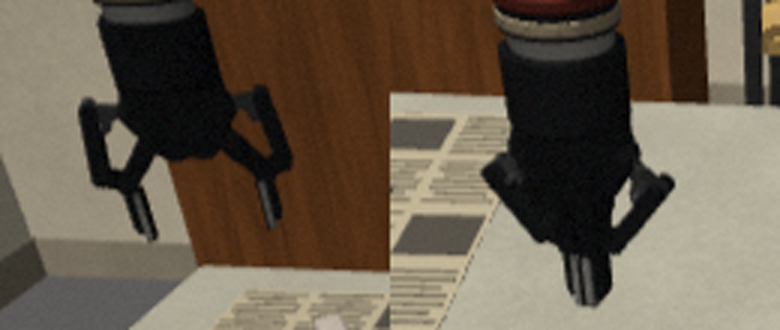

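View pics/c5t.png

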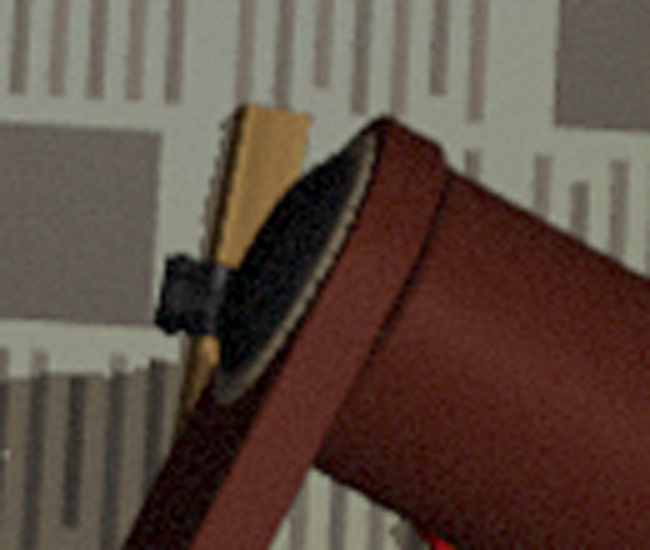

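The tips appear at (246,161) in the scene view, where the reported TCP should project to (248,173). The start picture shows the same gap. With x and y right, the tips stand about 30 mm higher than reported, so the fingers shut just above the 40 mm bar, which looks unmoved. I open and descend again, allowing for this, and check by picture on the way.

Emit:
step_arm --increments "0 0 0 0 0 0;0 0 0 0 0 0;0 0 0.5 0 0 0;0 0 0.8 0 0 0;0 0 0.9 0 0 0;0 0 0.9 0 0 0;0 0 0.9 0 0 0;0 0 0.8 0 0 0;0 0 0.7 0 0 0;0 0 0.4 0 0 0;0 0 0 0 0 0;0 0 0 0 0 0" --fingers 1

```text
t: 6.48
tool_pos: [0.5066, -0.2118, 0.0012]
tool_rot: [1.972, -2.445, -0.003]
contact_force: [0.4, 0.3, -0.0]
opening: 0.0856
```

Run:
```python
from h import *
plan([.5066,-.2125,0],-1.784)
from station import ctrl
for n in("scene","top"): cv2.imwrite(f"pics/{n}6.png",ctrl.get_image(n)["pixels"][:,:,::-1])
o=ctrl.get_obs()
p=np.array(o["tool_pos"]);j=np.array([np.cos(-1.784),np.sin(-1.784),0])
for zo in(0,.02,.03,.04):
    print(zo,[proj("scene",p+s*j*.0425+[0,0,.013+zo]).round(1) for s in(-1,1)])
a=cv2.imread("pics/scene6.png")[150:260,205:315]
cv2.imwrite("pics/c6.png",cv2.resize(a,None,fx=5.4,fy=5.4,interpolation=2))
```

```text
t 6.48 pos [ 0.5066 -0.2118  0.0012] yaw -1.784 tilt [-1.6e-03  9.0e-04 -1.0e+00] F [ 0.4  0.3 -0. ] open 0.0856
turn units (tool axes) [ 0.018  0.006 -0.   ] shift units after turn [ 0.025 -0.006  0.05 ] | with present axes [ 0.025 -0.006  0.05 ]
0 [array([271.5, 227.9]), array([237. , 221.1])]
0.02 [array([270.9, 220.8]), array([236. , 214.1])]
0.03 [array([270.6, 217.3]), array([235.5, 210.5])]
0.04 [array([270.2, 213.6]), array([234.9, 206.9])]
```

View pics/c6.png

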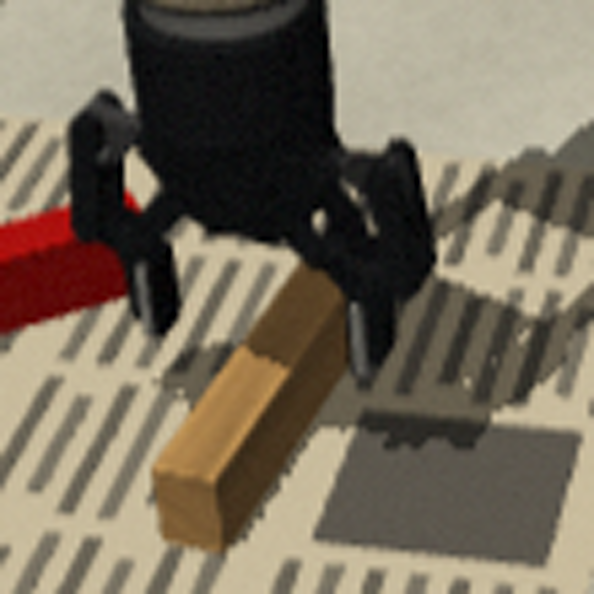

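Tips at crop (160,330) and (370,378) give full-image (234.6,211) and (273.5,220), so the tool stands about 26 mm higher than reported. I go down 15 mm more, which puts the true TCP at about 12 mm, then close.

Emit:
step_arm --increments "0 0 0.2 0 0 0;0 0 0.2 0 0 0;0 0 0.2 0 0 0;0 0 0 0 0 0;0 0 0 0 0 0"

```text
t: 7.0
tool_pos: [0.5068, -0.2119, -0.0134]
tool_rot: [1.972, -2.445, -0.002]
contact_force: [-0.1, -0.4, 1.1]
opening: 0.0853
```

Emit:
step_arm --increments "0 0 0 0 0 0;0 0 0 0 0 0;0 0 0 0 0 0;0 0 0 0 0 0;0 0 0 0 0 0;0 0 0 0 0 0;0 0 0 0 0 0;0 0 0 0 0 0;0 0 0 0 0 0" --fingers -1 --newtons 20

```text
t: 7.75
tool_pos: [0.5075, -0.2123, -0.0126]
tool_rot: [-1.972, 2.445, -0.001]
contact_force: [-0.5, -0.2, 2.5]
opening: 0.0275
```

Run:
```python
from h import *
plan([.5066,-.2125,0],-1.784)
from station import ctrl
for n in("scene","top"): cv2.imwrite(f"pics/{n}7.png",ctrl.get_image(n)["pixels"][:,:,::-1])
a=cv2.imread("pics/scene7.png")[160:260,205:305]
cv2.imwrite("pics/c7.png",cv2.resize(a,None,fx=5.4,fy=5.4,interpolation=2))
```

```text
t 7.75 pos [ 0.5075 -0.2123 -0.0126] yaw -1.784 tilt [ 5.e-04 -3.e-04 -1.e+00] F [-0.5 -0.2  2.5] open 0.0275
turn units (tool axes) [-0.005 -0.002  0.   ] shift units after turn [ 0.013  0.032 -0.503] | with present axes [ 0.013  0.032 -0.503]
```

View pics/c7.png

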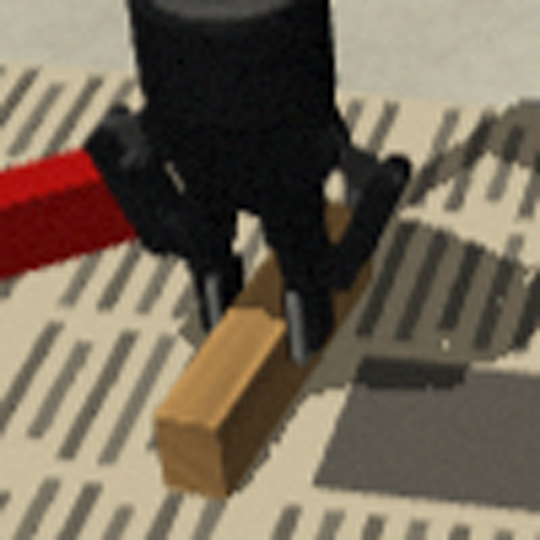

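The bar is gripped: opening 27.5 mm, fingers at crop (215,310) and (305,345), about mid-length. I lift.

Emit:
step_arm --increments "0 0 -0.2 0 0 0;0 0 -0.4 0 0 0;0 0 -0.6 0 0 0;0 0 -0.8 0 0 0;0 0 -0.8 0 0 0;0 0 -0.8 0 0 0;0 0 -0.8 0 0 0;0 0 -0.8 0 0 0;0 0 -0.8 0 0 0;0 0 -0.6 0 0 0;0 0 -0.3 0 0 0;0 0 0 0 0 0"

```text
t: 8.85
tool_pos: [0.5083, -0.2128, 0.1625]
tool_rot: [-1.971, 2.444, -0.007]
contact_force: [0.2, 0.0, -0.8]
opening: 0.0276
```

Run:
```python
from h import *
import numpy as np
plan([.5066,-.2125,0.16],.209)
from station import ctrl
for n in("scene","top"): cv2.imwrite(f"pics/{n}8.png",ctrl.get_image(n)["pixels"][:,:,::-1])
a=cv2.imread("pics/scene8.png")[60:220,180:340];b=cv2.imread("pics/top8.png")[210:370,310:470]
cv2.imwrite('pics/pair8.png',cv2.resize(np.hstack([a,b]),None,fx=2.5,fy=2.5,interpolation=2))
```

```text
t 8.85 pos [ 0.5083 -0.2128  0.1625] yaw -1.784 tilt [ 0.0039 -0.0022 -1.    ] F [ 0.2  0.  -0.8] open 0.0276
turn units (tool axes) [-1.400e-02 -5.100e-02 -1.993e+01] shift units after turn [-0.065 -0.028  0.1  ] | with present axes [0.001 0.071 0.099]
```

View pics/pair8.png

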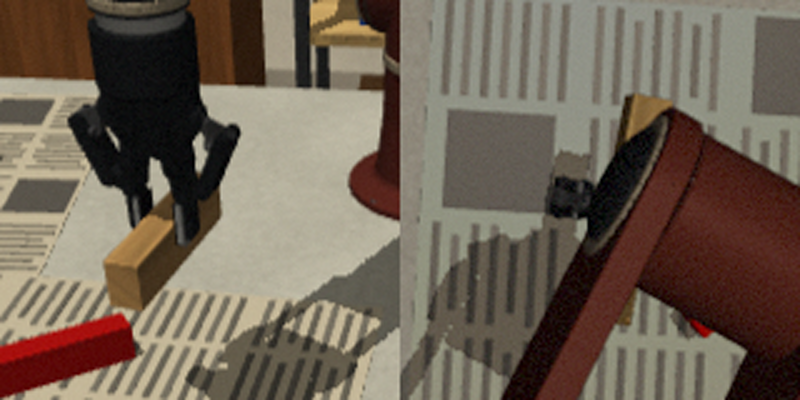

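The bar is level in the grip at scene crop (165,245). Now I turn and carry it.

Emit:
step_arm --increments "0 0 0 0 0 -0.9;0 0 0 0 0 -0.9;0 0 0 0 0 -0.9;0 0 0 0 0 -0.9;0 0 0 0 0 -0.9;0 0 0 0 0 -0.9;0 0 0 0 0 -0.9;0 0 0 0 0 -0.9;0 0 0 0 0 -0.9;0 0 0 0 0 -0.9;0 0 0 0 0 -0.9"

```text
t: 9.87
tool_pos: [0.5061, -0.2116, 0.1574]
tool_rot: [-2.9, 1.208, 0.006]
contact_force: [-1.0, 0.0, -0.7]
opening: 0.0274
```

Emit:
step_arm --increments "0 0 0 0 0 -0.9;0 0 0 0 0 -0.9;0 0 0 0 0 -0.9;0 0 0 0 0 -0.9;0 0 0 0 0 -0.9;0 0 0 0 0 -0.9;0 0 0 0 0 -0.9;0 0 0 0 0 -0.9;0 0 0 0 0 -0.9;0 0 0 0 0 -0.9;0 0 0 0 0 -0.9;0 0 0 0 0 0"

```text
t: 10.87
tool_pos: [0.5062, -0.2116, 0.1575]
tool_rot: [-3.124, -0.309, 0.005]
contact_force: [-0.8, 0.6, -0.2]
opening: 0.0274
```

Run:
```python
from h import *
plan([.5233,.2597,0.16],.209)
```

```text
t 10.87 pos [ 0.5062 -0.2116  0.1575] yaw 0.1974 tilt [-0.0031  0.0018 -1.    ] F [-0.8  0.6 -0.2] open 0.0274
turn units (tool axes) [-0.024  0.026 -0.116] shift units after turn [  4.581 -18.299  -0.098] | with present axes [  4.369 -18.351  -0.066]
```

Emit:
step_arm --increments "0 0 0 0 0 -0.12;0.22 -0.9 0 0 0 0;0.22 -0.9 0 0 0 0;0.22 -0.9 0 0 0 0;0.22 -0.9 0 0 0 0;0.22 -0.9 0 0 0 0;0.22 -0.9 0 0 0 0;0.22 -0.9 0 0 0 0;0.22 -0.9 0 0 0 0;0.22 -0.9 0 0 0 0;0.22 -0.9 0 0 0 0"

```text
t: 11.78
tool_pos: [0.514, 0.0205, 0.1589]
tool_rot: [-3.125, -0.323, 0.002]
contact_force: [-0.1, -0.5, -1.9]
opening: 0.0278
```

Emit:
step_arm --increments "0.22 -0.9 0 0 0 0;0.22 -0.9 0 0 0 0;0.22 -0.9 0 0 0 0;0.22 -0.9 0 0 0 0;0.22 -0.9 0 0 0 0;0.22 -0.9 0 0 0 0;0.22 -0.9 0 0 0 0;0.22 -0.9 0 0 0 0;0.22 -0.8 0 0 0 0;0.2 -0.6 0 0 0 0;0 0 0 0 0 0;0 0 0 0 0 0"

```text
t: 12.78
tool_pos: [0.523, 0.2411, 0.1588]
tool_rot: [3.124, 0.327, -0.002]
contact_force: [0.5, -1.3, -0.4]
opening: 0.0274
```

Run:
```python
from h import *
plan([.5233,.2597,0.05],.209)
from station import ctrl
for n in("scene","top"): cv2.imwrite(f"pics/{n}9.png",ctrl.get_image(n)["pixels"][:,:,::-1])
a=cv2.imread("pics/scene9.png")[110:290,360:540];b=cv2.imread("pics/top9.png")[180:360,100:280]
cv2.imwrite('pics/pair9.png',cv2.resize(np.hstack([a,b]),None,fx=2.2,fy=2.2,interpolation=2))
```

```text
t 12.78 pos [0.523  0.2411 0.1588] yaw 0.2084 tilt [-1.4e-03 -9.0e-04 -1.0e+00] F [ 0.5 -1.3 -0.4] open 0.0274
turn units (tool axes) [ 0.006  0.016 -0.006] shift units after turn [ 0.166 -0.723  4.353] | with present axes [ 0.173 -0.726  4.352]
```

View pics/pair9.png

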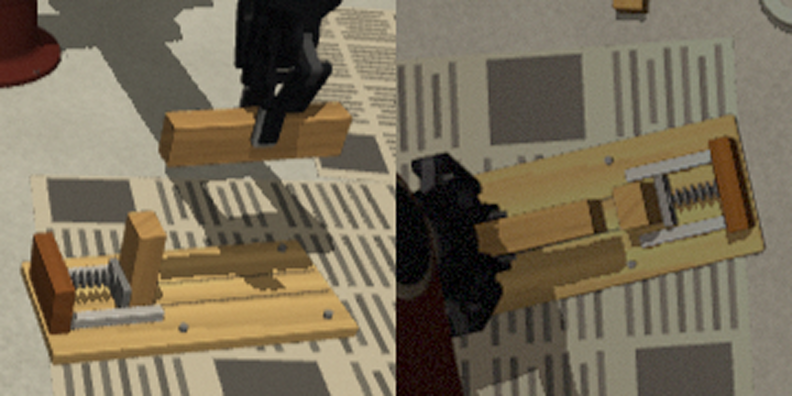

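The bar is above the bed: end at scene crop (163,140), the post at (143,260) untouched. I move over the gap position and lower to about 10 mm above the bed.

Emit:
step_arm --increments "0.17 -0.72 0 0 0 0;0 0 0.4 0 0 0;0 0 0.7 0 0 0;0 0 0.8 0 0 0;0 0 0.8 0 0 0;0 0 0.8 0 0 0;0 0 0.8 0 0 0;0 0 0.7 0 0 0;0 0 0.5 0 0 0;0 0 0.37 0 0 0;0 0 0 0 0 0;0 0 0 0 0 0"

```text
t: 13.88
tool_pos: [0.5239, 0.259, 0.0128]
tool_rot: [3.124, 0.325, -0.001]
contact_force: [-0.8, -0.1, -1.0]
opening: 0.0271
```

Run:
```python
from h import *
plan([.5233,.2597,0.0024],.209)
from station import ctrl
for n in("scene","top"): cv2.imwrite(f"pics/{n}10.png",ctrl.get_image(n)["pixels"][:,:,::-1])
a=cv2.imread("pics/scene10.png")[180:280,360:520];b=cv2.imread("pics/top10.png")[225:335,115:275]
cv2.imwrite('pics/a10.png',cv2.resize(a,None,fx=5,fy=5,interpolation=2))
cv2.imwrite('pics/b10.png',cv2.resize(b,None,fx=5,fy=5,interpolation=2))
```

```text
t 13.88 pos [0.5239 0.259  0.0128] yaw 0.2075 tilt [-4.e-04 -3.e-04 -1.e+00] F [-0.8 -0.1 -1. ] open 0.0271
turn units (tool axes) [ 0.002  0.005 -0.015] shift units after turn [-0.019 -0.034  0.415] | with present axes [-0.018 -0.034  0.415]
```

View pics/a10.png

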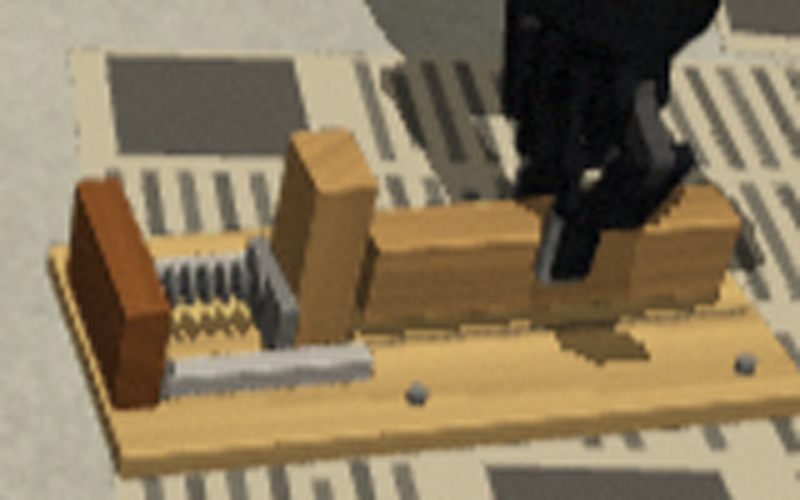

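View pics/b10.png

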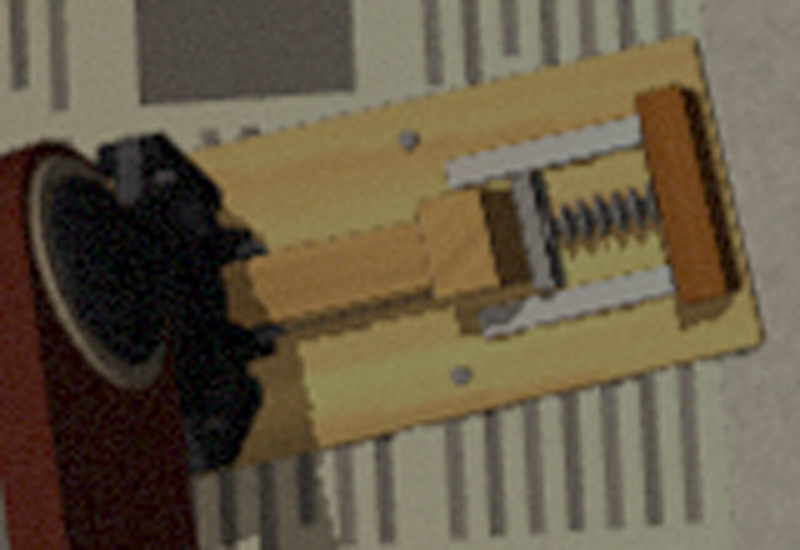

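```bash
python3 - <<'E'
from h import *
th=1.78;ex=np.array([np.sin(th),-np.cos(th),0]);ey=np.array([np.cos(th),np.sin(th),0])
p=np.array([.5239,.259,0]);print("across",p@ex,"along",p@ey)
offs={"top":((115,225),5),"scene":((360,180),5)}
for n in offs:
    off,k=offs[n]
    print(n)
    for ac in(.5645,.566,.5675):
      for z in(.065,):
        q=[]
        for s in(-1,1):
            for al in(.06,.1453+.0,.2253):
                q.append(((proj(n,ac*ex+s*.014*ex+al*ey+[0,0,z])+.5-off)*k-.5).round(0))
        print(ac,z,*q)
    print("post/gap: along .0533,.0653 at bed, edge of bar",[((proj(n,.566*ex+.014*ex+al*ey+[0,0,z])+.5-off)*k).round(0) for al in(.0533,.0653) for z in(.025,.065)])
E
python3 - <<'E'
import cv2
b=cv2.imread("pics/top10.png")[260:300,155:215]
cv2.imwrite('pics/b10z.png',cv2.resize(b,None,fx=12,fy=12,interpolation=2))
b=cv2.imread("pics/scene10.png")[215:255,410:480]
cv2.imwrite('pics/a10z.png',cv2.resize(b,None,fx=11,fy=11,interpolation=2))
E
```

```text
across 0.5662665817234097 along 0.14454884442044172
top
0.5645 0.065 [444. 288.] [242. 335.] [ 52. 379.] [430. 222.] [228. 269.] [ 38. 312.]
0.566 0.065 [443. 285.] [241. 331.] [ 51. 375.] [429. 219.] [228. 265.] [ 38. 309.]
0.5675 0.065 [443. 281.] [241. 328.] [ 51. 372.] [429. 215.] [227. 262.] [ 37. 305.]
post/gap: along .0533,.0653 at bed, edge of bar [array([470., 215.]), array([446., 216.]), array([443., 221.]), array([417., 222.])]
scene
0.5645 0.065 [348. 209.] [539. 194.] [716. 180.] [369. 249.] [564. 234.] [745. 220.]
0.566 0.065 [349. 211.] [541. 196.] [717. 182.] [370. 251.] [566. 236.] [746. 222.]
0.5675 0.065 [350. 213.] [542. 198.] [719. 184.] [371. 254.] [567. 238.] [748. 224.]
post/gap: along .0533,.0653 at bed, edge of bar [array([339., 326.]), array([355., 253.]), array([366., 324.]), array([383., 251.])]
```

View pics/b10z.png

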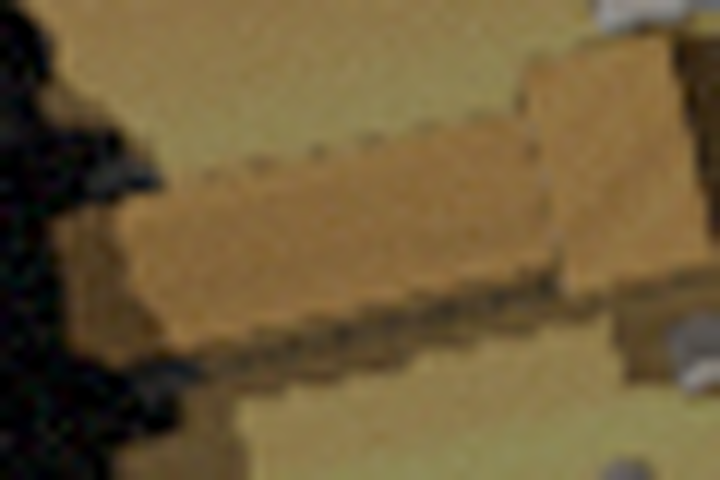

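View pics/a10z.png

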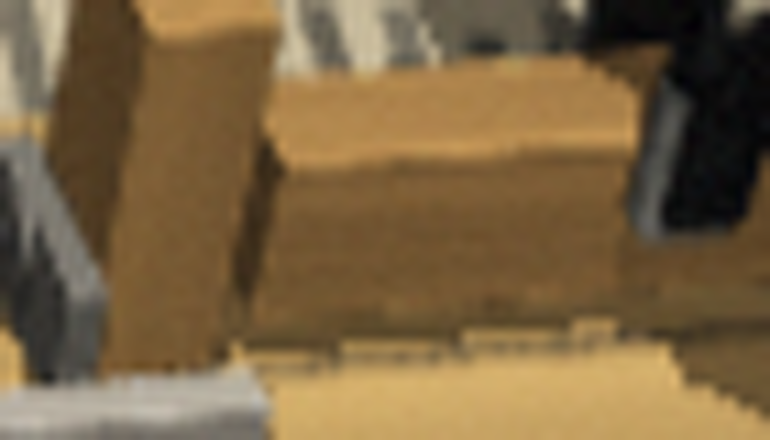

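The zoomed crops show the bar's top edges matching the predicted lane-centred outline to about 1 mm. Its end at scene (436,230) is about 12 mm clear of the post. I lower gently onto the bed.

Emit:
step_arm --increments "-0.02 0 0.15 0 0 -0.02;0 0 0.15 0 0 0;0 0 0.04 0 0 0;0 0 0 0 0 0;0 0 0 0 0 0"

```text
t: 14.4
tool_pos: [0.5234, 0.2593, 0.0043]
tool_rot: [3.124, 0.329, -0.0]
contact_force: [0.3, 0.5, -0.9]
opening: 0.0275
```

Emit:
step_arm --increments "0 0 0.04 0 0 0;0 0 0 0 0 0;0 0 0 0 0 0"

```text
t: 14.65
tool_pos: [0.5234, 0.2593, 0.0034]
tool_rot: [-3.124, -0.329, -0.0]
contact_force: [0.3, 0.1, -0.8]
opening: 0.0276
```

Emit:
step_arm --increments "0 0 0.04 0 0 0;0 0 0 0 0 0;0 0 0 0 0 0"

```text
t: 14.9
tool_pos: [0.5235, 0.2593, 0.0024]
tool_rot: [-3.124, -0.329, -0.0]
contact_force: [0.4, 0.6, -0.4]
opening: 0.0276
```

Emit:
step_arm --increments "0 0 0.04 0 0 0;0 0 0 0 0 0;0 0 0 0 0 0"

```text
t: 15.15
tool_pos: [0.5235, 0.2594, 0.0024]
tool_rot: [3.124, 0.329, -0.001]
contact_force: [-2.5, -1.3, 5.2]
opening: 0.0276
```

Emit:
step_arm --increments "0 0 0.04 0 0 0;0 0 0 0 0 0;0 0 0 0 0 0"

```text
t: 15.4
tool_pos: [0.5236, 0.2593, 0.0024]
tool_rot: [3.124, 0.329, -0.001]
contact_force: [-5.7, -2.2, 10.7]
opening: 0.0276
```

The bar is on the bed: z stopped at 0.0024, as predicted, with 10.7 N down. I ease that off.

Emit:
step_arm --increments "0 0 -0.06 0 0 0;0 0 0 0 0 0;0 0 0 0 0 0"

```text
t: 15.65
tool_pos: [0.5239, 0.2595, 0.0024]
tool_rot: [-3.124, -0.329, -0.002]
contact_force: [-0.3, 0.0, 2.4]
opening: 0.0275
```

Run:
```python
from h import *
plan([.5233,.2597,0.0024],.209)
from station import ctrl
print(ctrl.get_obs()["wrist_torque"])
```

```text
t 15.65 pos [0.5239 0.2595 0.0024] yaw 0.21 tilt [ 1.e-03  4.e-04 -1.e+00] F [-0.3  0.   2.4] open 0.0275
turn units (tool axes) [-0.002 -0.01   0.01 ] shift units after turn [-0.022 -0.014  0.001] | with present axes [-0.022 -0.014  0.001]
[-0.0646211   0.09580635 -0.0067947 ]
```

Emit:
step_arm --increments "0 0.1 0 0 0 0;0 0.1 0 0 0 0;0 0.1 0 0 0 0;0 0.1 0 0 0 0;0 0 0 0 0 0;0 0 0 0 0 0"

```text
t: 16.15
tool_pos: [0.5261, 0.2495, 0.0024]
tool_rot: [-3.124, -0.329, -0.002]
contact_force: [-0.2, 1.8, 4.9]
opening: 0.0273
```

Emit:
step_arm --increments "0 0.04 0 0 0 0;0 0.04 0 0 0 0;0 0.04 0 0 0 0;0 0.04 0 0 0 0;0 0 0 0 0 0;0 0 0 0 0 0"

```text
t: 16.65
tool_pos: [0.5267, 0.2465, 0.0024]
tool_rot: [-3.123, -0.329, -0.002]
contact_force: [-0.4, 4.4, 4.5]
opening: 0.0275
```

```bash
cat >> h.py <<'E'
def st():
    from station import ctrl
    o=ctrl.get_obs();p=np.array(o["tool_pos"]);F=np.array(o["contact_force"])
    th=1.78;ex=np.array([np.sin(th),-np.cos(th),0]);ey=np.array([np.cos(th),np.sin(th),0])
    print("t",round(o["t"],2),"across",(p@ex).round(4),"along",(p@ey).round(4),"implied push-in",(.1333-p@ey).round(4),"z",p[2].round(4),"F across/along/z",(F@ex).round(1),(F@ey).round(1),F[2].round(1),"torque",np.round(o["wrist_torque"],2),"open",round(o["opening"],4))
E
python3 - <<'E'
from h import *
plan([.5233,.2597,0.0024],.209);st()
E
```

```text
t 16.65 pos [0.5267 0.2465 0.0024] yaw 0.21 tilt [ 9.0e-04  1.7e-03 -1.0e+00] F [-0.4  4.4  4.5] open 0.0275
turn units (tool axes) [-0.015 -0.012  0.01 ] shift units after turn [-0.024 -0.546  0.002] | with present axes [-0.024 -0.546  0.003]
t 16.65 across 0.5664 along 0.1317 implied push-in 0.0016 z 0.0024 F across/along/z 0.5 4.4 4.5 torque [0.77 0.15 0.04] open 0.0275
```

Emit:
step_arm --increments "0 0.04 -0.02 0 0 0;0 0.04 0 0 0 0;0 0.04 0 0 0 0;0 0.04 0 0 0 0;0 0.04 0 0 0 0;0 0.04 0 0 0 0;0 0.04 0 0 0 0;0 0.04 0 0 0 0;0 0 0 0 0 0;0 0 0 0 0 0"

```text
t: 17.48
tool_pos: [0.5281, 0.2391, 0.0024]
tool_rot: [-3.122, -0.33, -0.002]
contact_force: [1.1, 7.6, 2.4]
opening: 0.0273
```

Run:
```python
from h import *
st()
from station import ctrl
for n in("scene","top"): cv2.imwrite(f"pics/{n}11.png",ctrl.get_image(n)["pixels"][:,:,::-1])
a=cv2.imread("pics/scene11.png")[195:280,365:525];b=cv2.imread("pics/top11.png")[225:335,115:275]
cv2.imwrite('pics/a11.png',cv2.resize(a,None,fx=5,fy=5,interpolation=cv2.INTER_CUBIC))
cv2.imwrite('pics/b11.png',cv2.resize(b,None,fx=5,fy=5,interpolation=cv2.INTER_CUBIC))
```

```text
t 17.48 across 0.5663 along 0.1242 implied push-in 0.0091 z 0.0024 F across/along/z 2.6 7.2 2.4 torque [ 1.17 -0.02  0.19] open 0.0273
```

View pics/a11.png

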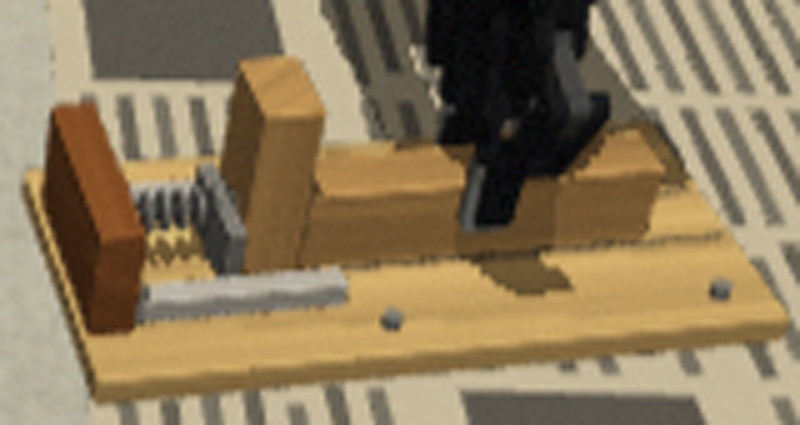

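View pics/b11.png

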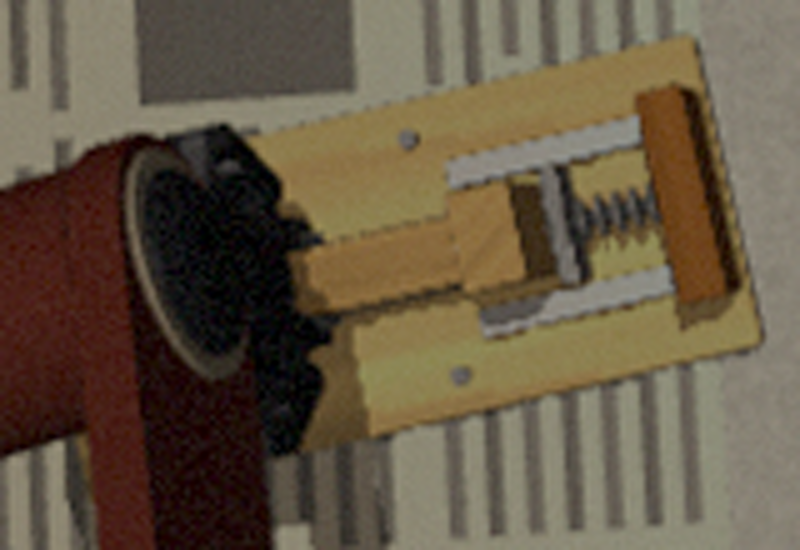

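The post has moved back. I measure by how much, by template matching against the first pictures.

```bash
cat >> h.py <<'E'
def travel(tag):
    th=1.78;ey=np.array([np.cos(th),np.sin(th),0])
    for n,(x,y,w,h),zc,c0 in(("top",(199,261,20,24),.105,(.5453,.1570)),("scene",(412,204,27,24),.100,(.547,.1585))):
        A=cv2.imread(f"pics/{n}0.png",0);B=cv2.imread(f"pics/{n}{tag}.png",0)
        k=8;up=lambda i:cv2.resize(i,None,fx=k,fy=k,interpolation=cv2.INTER_CUBIC)
        T=up(A[y:y+h,x:x+w]);S=up(B[y-12:y+h+12,x-16:x+w+16])
        r=cv2.matchTemplate(S,T,cv2.TM_CCOEFF_NORMED);_,v,_,l=cv2.minMaxLoc(r)
        d=np.array([l[0]/k-16,l[1]/k-12]);X=np.array([*c0,zc])
        J=(proj(n,X-ey*.01)-proj(n,X))/.01
        print(n,"shift px",d,"score",round(v,3),"travel mm",round(1000*(d@J)/(J@J),2),"resid px",(d-J*(d@J)/(J@J)).round(2))
E
python3 -c "
from h import *
travel('11')"
```

```text
top shift px [ 5.625 -1.375] score 0.929 travel mm 11.43 resid px [-0.02 -0.08]
scene shift px [-5.375  0.625] score 0.844 travel mm 11.4 resid px [0.02 0.22]
```

Both views give about 11.4 mm of post travel. The along-lane force of 7.2 N agrees (0.6 × 11.4 = 6.9 N). I push about 1.5 mm further.

Emit:
step_arm --increments "0 0.035 0 0 0 0;0 0.03 0 0 0 0;0 0 0 0 0 0;0 0 0 0 0 0;0 0 0 0 0 0;0 0 0 0 0 0"

```text
t: 18.08
tool_pos: [0.5284, 0.2378, 0.0024]
tool_rot: [-3.121, -0.33, -0.002]
contact_force: [-0.7, 9.1, 2.3]
opening: 0.0277
```

Run:
```python
from h import *
st();plan([.5233,.2597,0.0024],.209)
from station import ctrl
for n in("scene","top"): cv2.imwrite(f"pics/{n}12.png",ctrl.get_image(n)["pixels"][:,:,::-1])
travel("12")
r=[]
for n,x,y in(("top",190,245),("scene",400,200)):
    for t in("0","12"):
        r.append(cv2.resize(cv2.imread(f"pics/{n}{t}.png")[y:y+50,x:x+64],None,fx=6,fy=6,interpolation=cv2.INTER_CUBIC))
cv2.imwrite("pics/c12.png",np.vstack([np.hstack(r[:2]),np.hstack(r[2:])])[:600])
```

```text
t 18.08 across 0.5663 along 0.1229 implied push-in 0.0104 z 0.0024 F across/along/z 1.2 9.1 2.3 torque [ 1.33 -0.02  0.23] open 0.0277
t 18.08 pos [0.5284 0.2378 0.0024] yaw 0.2105 tilt [ 6.0e-04  3.1e-03 -1.0e+00] F [-0.7  9.1  2.3] open 0.0277
turn units (tool axes) [-0.029 -0.013  0.015] shift units after turn [-0.019 -0.897  0.001] | with present axes [-0.017 -0.898  0.004]
top shift px [ 6.25  -1.625] score 0.934 travel mm 12.74 resid px [-0.04 -0.18]
scene shift px [-6.    0.75] score 0.853 travel mm 12.73 resid px [0.02 0.3 ]
```

View pics/c12.png

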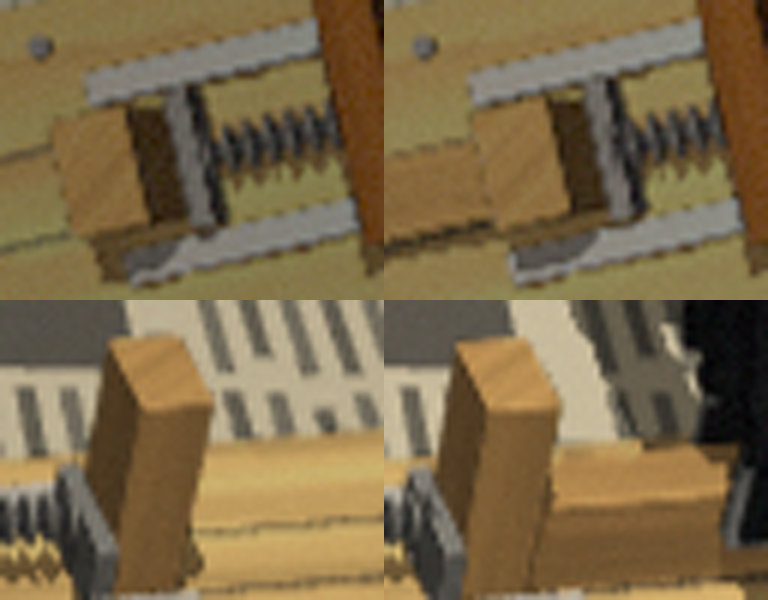

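The post travel is 12.7 mm in both views. The crop shows the bar's end flush on the post face at scene crop (550,500), with a 9.1 N push including friction on the bed. I now hold for 4 s.

Emit:
step_arm --increments "0 0 0 0 0 0;0 0 0 0 0 0;0 0 0 0 0 0;0 0 0 0 0 0;0 0 0 0 0 0;0 0 0 0 0 0;0 0 0 0 0 0;0 0 0 0 0 0;0 0 0 0 0 0;0 0 0 0 0 0;0 0 0 0 0 0;0 0 0 0 0 0"

```text
t: 19.18
tool_pos: [0.5284, 0.2378, 0.0024]
tool_rot: [-3.121, -0.33, -0.002]
contact_force: [-0.1, 10.0, 2.1]
opening: 0.0277
```

Emit:
step_arm --increments "0 0 0 0 0 0;0 0 0 0 0 0;0 0 0 0 0 0;0 0 0 0 0 0;0 0 0 0 0 0;0 0 0 0 0 0;0 0 0 0 0 0;0 0 0 0 0 0;0 0 0 0 0 0;0 0 0 0 0 0;0 0 0 0 0 0;0 0 0 0 0 0"

```text
t: 20.18
tool_pos: [0.5284, 0.2378, 0.0024]
tool_rot: [-3.121, -0.33, -0.001]
contact_force: [-0.4, 8.8, 1.7]
opening: 0.0275
```

Emit:
step_arm --increments "0 0 0 0 0 0;0 0 0 0 0 0;0 0 0 0 0 0;0 0 0 0 0 0;0 0 0 0 0 0;0 0 0 0 0 0;0 0 0 0 0 0;0 0 0 0 0 0;0 0 0 0 0 0;0 0 0 0 0 0;0 0 0 0 0 0;0 0 0 0 0 0"

```text
t: 21.18
tool_pos: [0.5284, 0.2378, 0.0024]
tool_rot: [-3.121, -0.33, -0.002]
contact_force: [0.0, 9.7, 2.6]
opening: 0.0275
```

Emit:
step_arm --increments "0 0 0 0 0 0;0 0 0 0 0 0;0 0 0 0 0 0;0 0 0 0 0 0;0 0 0 0 0 0;0 0 0 0 0 0;0 0 0 0 0 0;0 0 0 0 0 0;0 0 0 0 0 0;0 0 0 0 0 0;0 0 0 0 0 0;0 0 0 0 0 0"

```text
t: 22.18
tool_pos: [0.5284, 0.2378, 0.0025]
tool_rot: [-3.121, -0.33, -0.002]
contact_force: [-0.2, 9.1, 1.6]
opening: 0.0277
```

Run:
```python
from h import *
st()
from station import ctrl
for n in("scene","top"): cv2.imwrite(f"pics/{n}13.png",ctrl.get_image(n)["pixels"][:,:,::-1])
travel("13")
```

```text
t 22.18 across 0.5663 along 0.1229 implied push-in 0.0104 z 0.0025 F across/along/z 1.7 9.0 1.6 torque [1.33 0.03 0.26] open 0.0277
top shift px [ 6.25  -1.625] score 0.933 travel mm 12.74 resid px [-0.04 -0.18]
scene shift px [-6.    0.75] score 0.852 travel mm 12.73 resid px [0.02 0.3 ]
```

View pics/scene13.png

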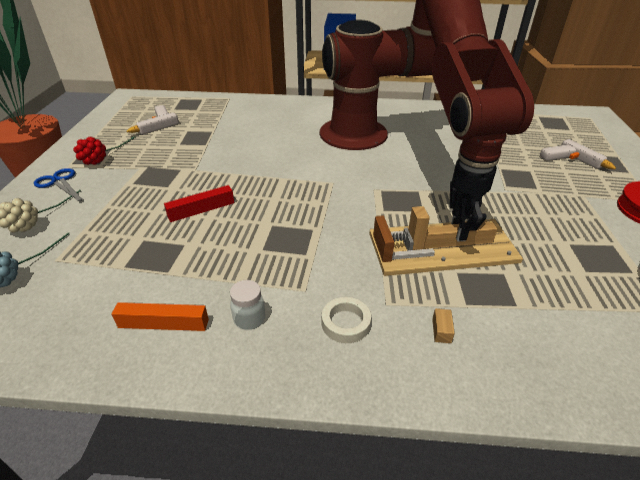

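The bar is steady at (470,232), with the post at (420,228). The tape, jar and offcut are where they were. I hand the job in.

```bash
python3 -c "
from station import ctrl
print(ctrl.finish_job())"
```

```text
the job is handed in; nothing more can be done
None
```

The wooden bar lies flat on the jig's bed between the pencil lines and is pushed against the post. I handed the job in at about 22 s with the gripper still holding it there.

- **Grip:** I used 20 N, the gripper's minimum. That is above your "15 N is plenty" but below the 30 N limit.
- **Push:** the post measured 12.7 mm back in both camera views, unchanged over the 4 s hold, which is about 7.6 N on the spring. The wrist force read 9 to 10 N along the lane, more than the spring alone; I take the rest to be the bar rubbing on the bed.
- **Centring:** before lowering, the bar's edges matched the lane centre to about 1 mm in the pictures. At the end the gripper was 0.3 mm from the centre line across the lane, and about 0.002 rad from square to it.
- **Other things:** in the last picture the tape roll, the offcut and the jar looked to be where they started.

**What went wrong:**
- **Missed first grasp:** the fingertips stand about 26 mm higher than the reported TCP height, so they shut just above the bar. I saw no sign that the bar moved, and I corrected the height by the pictures for the second grasp.
- **Hard touch-down:** laying the bar on the bed briefly reached 10.7 N downward before I eased it to about 2 N.
- **Depth mismatch:** the arm's own position gave only 10.4 mm of post travel. I went by the pictures and the force instead.

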